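# Turn the railed sample board face up

### The arm

A 6-joint arm with a two-finger parallel gripper is mounted at the origin on the work surface. World frame = base frame: x ahead of the robot, y to its left, z up, the work surface at z = 0. Lengths are in mm, angles in rad, forces in N, time in s.
With the tool pointing down it reaches from about 275 to 750 mm from the base axis. Payload 10.2 kg.
Tool frame: the origin (TCP) lies midway between the tips of the shut fingers; the grasp point (between the pads) lies 19 mm behind it; z points along the fingers, y is the line along which they close (so a half turn about z gives the same grasp; the last joint's range is limited). The gripper opens to 85 mm and grips with 20 to 120 N. Pads are 22 mm wide; open, the fingers measure 114 mm over their backs; the gripper's body (76 mm by 85 mm) begins 54 mm behind the grasp point. The pads swing forward as they close: fully open they stand 13 mm farther back than shut.
Start: joints at [-1.476, 0.313, 1.498, -0, 1.331, -0.223], TCP at [164.038, -498.721, 197.894] pointing down, gripper open.
Joint ranges: [-2.94, 2.94], [-0.97, 2.17], [0.19, 2.56], [-1.23, 4.37], [0.02, 3.11], [-2.88, 2.88]. Speed limits (rad/s): [2.39, 2.39, 3.01, 3.14, 3.14, 3.14].

### API

Orientations are given as a unit quaternion [w, x, y, z].
In Python, from rig import ctrl gives the robot as it stands.
- The arm moves only by the tool send_rows, never from a script. Its argument "targets" is a list of rows, each a list of 7 numbers: the closure, from -1 (fully open) to 1 (shut), so that 0 is half open, then the shift along the tool's x, y, z in m, then the turn, a rotation vector about the tool's x, y, z in rad. In form: [[claw, dx, dy, dz, ax, ay, az], ...]. A call has exactly 10 rows; each row shifts and turns the commanded pose from where the row before left it, along the tool's axes as they then stand; what a row does not reach is not made up. A row lasts 1/8 s, in which the tool goes at most 62.5 mm and 10.7 degrees, less where a joint would pass 70% of its speed; a pose out of reach is approached as far as the arm can. A call with a gripper value outside its range is refused whole. The fingers move at their own pace and stop on an object; "squeeze" is the grip in N (left out, the last holds). Time passes only in rows, so rows that do not move let the fingers close, or fill a call up. It gives the time, the measured TCP pose, the force, the opening and the grip force at its end, in the units of the state.
- ctrl.sense(): the state, without advancing time (a new reading comes with each control period).
- ctrl.capture(name): name is "side" or "top" or "wrist"; returns a dict with "img" (384x512x3 uint8, red, green, blue), "camera_matrix" (3x3 intrinsics, pixels), "k1" (the pictures are not rectified: a ray, as slopes to the right and down, at radius r is drawn at 1 + k1 r^2 times it, then the intrinsics apply), "R" (3x3) and "t" (3): a world point X has camera coordinates R X + t. Camera axes: x right, y down, z forward; pixel columns grow to the right and rows downward; lengths in mm; the calibration is good to about 2 mm. A picture is of the moment at which its call begins. There is no depth.
- ctrl.finish_job(): hands the job in; it is judged then, once.
Trained networks look in a picture, given as the dict that the camera call returned (one of the last four; its "shot" number tells which), for a name from the list of things; names that differ only in an ending like _2 or _b are one class to them, and where a whole thing is asked for, a point or a joint stands for the part that bears it (a point fixed in the world has none). Each returns a list of dicts, best first, with "score" (0 to 1); they miss things now and then, are a little off and sometimes report something else, mostly with a low value. They report only what shows in the picture. A call takes as long as a camera call. They do not tell look-alikes from the thing itself.
- ctrl.boxes_of(query, picture): "extent" ([left, top, width, height] in pixels, round what is visible of it).
- ctrl.landmark_of(query, picture): "point" ([column, row] in pixels: a listed point, or the origin of a listed thing).
The state is a dict: "time_s": time; "joints": joint angles; "dq": joint speeds; "tau": joint torques, N m; "eef_pos": TCP position; "ee_rot": TCP orientation; "force": force on the tool from outside, world axes, zero at the start; "wrist_torque": the same for the moment, N m; "grip_width": opening from 0.0 (shut) to 1.0 (fully open); "grip_force": force on a finger pad.
Only numpy, scipy, OpenCV 4.12 (cv2) and the standard library are available. Lean on these libraries where they do the work, as an engineer would, in place of code of your own. Each camera call takes 0.05 s, during which the arm holds its last target. There are 200 camera calls.

### The job

The sample board with the round rail lies face down on the low shelf. Slide it along the shelf, still face down, until its whole rail stands out over the shelf's open end (on the robot's right) so that you can get under it, then turn it over and leave it lying flat on top of the shelf with its painted face up. Do not let it fall off the shelf, and do not knock over the amber jar on the shelf.

Things in the scene. Friction and masses are not known exactly. Their poses are not given: they have to be found in the camera images.
- board_center (a point): Centre of the loose plywood sample board (half-way up): 150 (x) x 130 (y) x 8 mm, 0.22 kg. Axes: x along its rail, y from the rail to the plain edge opposite, 65 mm from here; z out of its plain wooden back (up at the start). The face, paper with four painted bars, is on -z. A similar board without a rail lies on the table and is not part of the job.
- rail_center (a point): Middle of the axis of the board's round wooden rail, 22 mm thick, 170 mm long, fixed along the board's -y edge in its middle plane, 72 mm from the board's centre: 7 mm proud of both faces, so the board lies 3 degrees out of level on rail and plain edge. Same axes as the board. Starts 40 to 80 mm inside the shelf's open end.
- shelf_edge (a point): Middle of the upper rim of the open right-hand (-y) end of the fixed grey shelf, level with its top, 120 mm above the table; the space outside and under it is free. x along the rim, z up. The top, 340 (x) x 440 (y) x 20 mm on legs, runs from here to +y; its middle 180 mm strip is empty but for the board.
- jar_center (a point): Centre, half-way up, of a lidded amber glass jar, 48 mm in diameter, 75 mm high, loose on the shelf's top near its far (+x) side; z is up. It must stay standing.
Mind the look-alikes: they are no part of the job. Leave any blue or red look-alike of the part that bears board_center alone.

How it is judged:
By the outcome, as a careful person would: the job done as asked, in the order asked, and still so for the second after the job is handed in, with the robot touching nothing.
It also fails if it takes over 58 s, if anything falls off the work surface, if the arm or the gripper's body presses on something with over 40 N, if the wrist force passes 120 N, or if a joint passes its speed limit or range.

## Working session

There is one attempt and no reset: what is moved stays moved. The work goes in short steps, Python scripts to look and compute and a tool call to move; the robot and the scene stay as the last step left them, time stands still between calls to the robot, and variables do not carry over. Pictures are saved under pics/ and viewed, at most 10 in all, crops included, and the job is handed in when it is done.

Besides the shell and the picture viewer there is one more tool, called by a JSON object that holds its "api" and its "payload", one argument or row to a line. send_rows: Moves the arm, as the interface text tells. Its arguments: {"type":"object","properties":{"targets":{"type":"array"},"squeeze":{"type":"number"}},"required":["targets"]}

```bash
ls; mkdir -p pics; cat > h.py <<'E'
import numpy as np, cv2
from scipy.spatial.transform import Rotation as Rn
from rig import ctrl
def ray(p,px):
    K=np.array(p["camera_matrix"]);u=(px[0]-K[0,2])/K[0,0];v=(px[1]-K[1,2])/K[1,1]
    a,b=u,v
    for _ in range(20):
        s=1+p["k1"]*(a*a+b*b);a,b=u/s,v/s
    R=np.array(p["R"]);t=np.array(p["t"])
    return -R.T@t, R.T@np.array([a,b,1.])
def onz(p,px,z):
    c,d=ray(p,px);return c+d*(z-c[2])/d[2]
def proj(p,X):
    c=np.array(p["R"])@np.array(X,float)+np.array(p["t"]);a,b=c[:2]/c[2];s=1+p["k1"]*(a*a+b*b)
    K=np.array(p["camera_matrix"]);return np.array([K[0,0]*a*s+K[0,2],K[1,1]*b*s+K[1,2]])
def tri(l):
    A=0;B=0
    for p,px in l:
        c,d=ray(p,px);d=d/np.linalg.norm(d);M=np.eye(3)-np.outer(d,d);A=A+M;B=B+M@c
    return np.linalg.solve(A,B)
def save(p,n): cv2.imwrite("pics/"+n,cv2.cvtColor(p["img"],cv2.COLOR_RGB2BGR))
np.set_printoptions(precision=1,suppress=True)
E
python3 - <<'E'
from h import *
P={n:ctrl.capture(n) for n in("top","side")}
cv2.imwrite("pics/a.png",cv2.cvtColor(np.vstack([P["top"]["img"],P["side"]["img"]])[:, :],cv2.COLOR_RGB2BGR)[::1]) if 0 else None
im=np.hstack([P["top"]["img"],P["side"]["img"]]);im=cv2.resize(im,(800,300),interpolation=cv2.INTER_AREA)
for n in P: save(P[n],n+"0.png")
for q in("board_center","rail_center","shelf_edge","jar_center"):
    for n in P:
        z={"board_center":131,"rail_center":131,"shelf_edge":120,"jar_center":157.5}[q]
        for r in ctrl.landmark_of(q,P[n])[:3]: print(q,n,np.array(r["point"]),round(r["score"],2),onz(P[n],r["point"],z))
for n in P: print(n,-np.array(P[n]["R"]).T@P[n]["t"])
print(ctrl.sense())
E
```

```text
pics
board_center top [156.4 287.9] 0.86 [241.7 318.4 131. ]
board_center top [293.8 131.9] 0.63 [607.5 -10.1 131. ]
board_center top [350.  261.6] 0.55 [ 295.9 -136.2  131. ]
board_center side [290.3 330.2] 0.82 [193.5 439.3 131. ]
board_center side [353.2 204.2] 0.58 [238.2  15.9 131. ]
rail_center top [325.8 127.8] 0.96 [617.  -87.9 131. ]
rail_center top [375.1 250.3] 0.62 [ 321.2 -197.2  131. ]
rail_center top [160.2 260.5] 0.58 [305.2 309.3 131. ]
rail_center side [246.  151.9] 0.8 [612.6 -77.2 131. ]
rail_center side [264.6 312. ] 0.71 [252.2 427.1 131. ]
shelf_edge top [343.9 125.8] 0.96 [ 624.3 -134.6  120. ]
shelf_edge top [293.5 134.2] 0.49 [604.2 -10.4 120. ]
shelf_edge side [254.6 148.8] 0.77 [ 612.4 -126.6  120. ]
jar_center top [259.5  79.8] 0.56 [729.1  71.3 157.5]
jar_center side [185.2 152.2] 0.82 [733.6  59.  157.5]
top [ 351.1  110.5 1289. ]
side [  3.6 873.7 721.1]
{'time_s': 0.5, 'joints': array([-1.5,  0.3,  1.5,  0. ,  1.3, -0.2]), 'dq': array([-0.,  0., -0.,  0., -0., -0.]), 'tau': array([ -0. , -41.2, -26. ,  -0. ,   0. ,  -0. ]), 'eef_pos': array([ 164.1, -498.7,  197.9]), 'ee_rot': array([-0. ,  1. ,  0.2,  0. ]), 'force': array([-0.8, -0. , -0. ]), 'wrist_torque': array([-0., -0.,  0.]), 'grip_force': 0.0, 'grip_width': 0.9961956915778735}
```

View pics/top0.png

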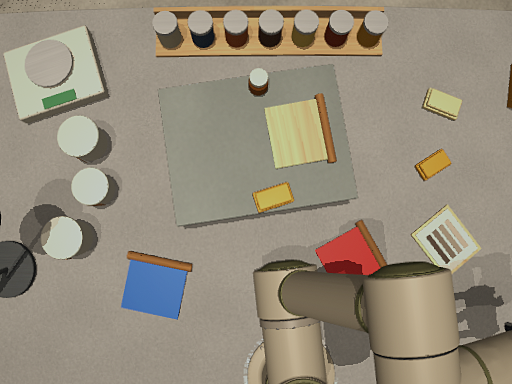

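View pics/side0.png

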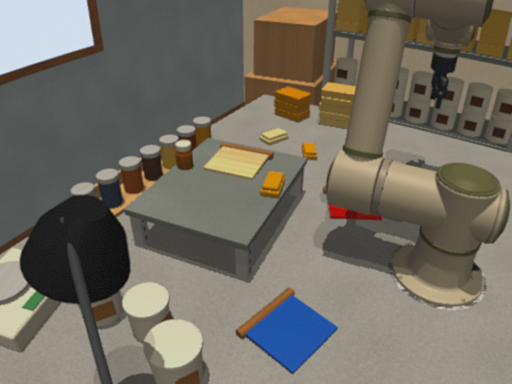

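Candidates (top view): plywood board with brown rail on the shelf, (297,133) with its rail at (326,128). Blue railed board at (156,288), red railed board at (350,255), painted board without a rail at (445,240). By the description I choose the plywood one on the shelf. The jar is at (259,80). I'll check the choice in a close crop and fit the edges.

```bash
python3 - <<'E'
from h import *
p=ctrl.capture("top");im=p["img"]
c=im[55:235,240:370];cv2.imwrite("pics/c1.png",cv2.cvtColor(cv2.resize(c,None,fx=3.2,fy=3.2,interpolation=cv2.INTER_CUBIC),cv2.COLOR_RGB2BGR))
hsv=cv2.cvtColor(im,cv2.COLOR_RGB2HSV)
print("rail px",im[128,326],"board",im[135,295],"shelf",im[170,220],"table",im[130,380])
I=im.astype(int);sat=hsv[...,1]
m=((sat>120)&(hsv[...,2]<200)).astype(np.uint8);m[:,:312]=0;m[:,340:]=0;m[:85]=0;m[170:]=0
n,l,s,ce=cv2.connectedComponentsWithStats(m);k=1+np.argmax(s[1:,4]);r=cv2.minAreaRect(np.argwhere(l==k)[:,::-1].astype(np.float32))
print(r);b=cv2.boxPoints(r);W=[onz(p,x,131) for x in b];print(np.array(W))
m=((sat>60)&(hsv[...,2]>200)).astype(np.uint8);m[:,:255]=0;m[:,340:]=0;m[:93]=0;m[172:]=0
n,l,s,ce=cv2.connectedComponentsWithStats(m);k=1+np.argmax(s[1:,4]);r=cv2.minAreaRect(np.argwhere(l==k)[:,::-1].astype(np.float32))
print(r);print(np.array([onz(p,x,128) for x in cv2.boxPoints(r)]))
# shelf right edge: greatest gradient per row
g=cv2.GaussianBlur(cv2.cvtColor(im,cv2.COLOR_RGB2GRAY),(0,0),1).astype(float)
pts=[]
for v in range(80,190,4):
    x0=335+(v-65)*22/132
    u=np.arange(int(x0)-7,int(x0)+8);d=g[v,u+1]-g[v,u-1];i=np.argmax(abs(d));pts.append((u[i],v))
Wp=np.array([onz(p,x,120) for x in pts]);f=np.polyfit(Wp[:,0],Wp[:,1],1);rs=Wp[:,1]-np.polyval(f,Wp[:,0]);ok=abs(rs-np.median(rs))<4;f=np.polyfit(Wp[ok,0],Wp[ok,1],1);print("edge y=",f,ok.sum(),len(ok),"slope rad",np.arctan(f[0]))
for px in((335,65),(357,197),(159,88),(178,225)):print(onz(p,px,120))
np.set_printoptions(precision=4,suppress=True);s=ctrl.sense();print(s["ee_rot"],s["joints"])
E
```

```text
rail px [166 112  61] board [195 189 132] shelf [147 145 131] table [157 148 135]
((325.3295593261719, 127.73774719238281), (69.80878448486328, 8.406454086303711), 78.51800537109375)
[[ 700.5  -62.5  131. ]
 [ 704.7  -82.8  131. ]
 [ 535.4 -110.9  131. ]
 [ 531.5  -90.8  131. ]]
((271.2628479003906, 141.57118225097656), (51.661869049072266, 4.844588756561279), 75.67728424072266)
[[645.2  64.5 128. ]
 [648.1  53.1 128. ]
 [525.4  24.6 128. ]
 [522.6  35.9 128. ]]
edge y= [   0.2 -231.6] 28 28 slope rad 0.14955354027036125
[ 779.4 -118.6  120. ]
[ 449.4 -160.3  120. ]
[723.8 317.1 120. ]
[388.1 268.8 120. ]
[-0.      0.9874  0.1583 -0.    ] [-1.4764  0.3129  1.4978 -0.      1.331  -0.2234]
```

View pics/c1.png

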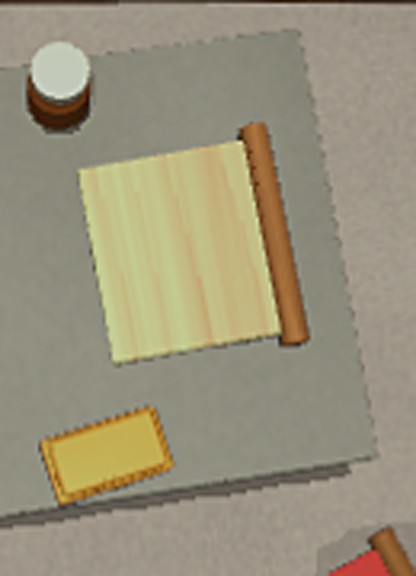

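The crop shows a plain plywood back, with the rail on the right side and all of it clear of the blue and red look-alikes, so the choice holds. The rail middle is at about (618,-87), yaw 0.166, and 51 mm inside the rim. First I'll turn the tool and raise it.

{"api": "send_rows", "payload": {
  "targets": [
    [0,0,0,-0.008,0,0,-0.177],
    [0,0,0,-0.008,0,0,-0.177],
    [0,0,0,-0.008,0,0,-0.177],
    [0,0,0,-0.008,0,0,-0.177],
    [0,0,0,-0.008,0,0,-0.177],
    [0,0,0,-0.008,0,0,-0.177],
    [0,0,0,-0.008,0,0,-0.177],
    [0,0,0,-0.008,0,0,-0.175],
    [0,0,0,0,0,0,0],
    [0,0,0,0,0,0,0]
  ]
}}

```text
time_s: 1.8
eef_pos: [164.0, -498.6, 261.5]
ee_rot: [-0.0, 0.649, 0.761, 0.0]
force: [-0.1, 0.4, -0.2]
grip_width: 0.503
grip_force: 0.0
```

```bash
cat >> h.py <<'E'
def pose():
    s=ctrl.sense();q=s["ee_rot"];return np.array(s["eef_pos"]),Rn.from_quat([q[1],q[2],q[3],q[0]]),s
def to(X,R2=None):
    x,R,s=pose();print("t",s["time_s"],"tcp",x,"q",np.round(s["joints"],2),"F",s["force"],"w",round(s["grip_width"],2),s["grip_force"])
    print("axes x,y,z:\n",np.round(R.as_matrix().T,3))
    print("shift tool mm",R.inv().apply(np.array(X)-x))
    if R2 is not None: print("rotvec tool",np.round((R.inv()*R2).as_rotvec(),3))
def axes(xd,zd):
    zd=np.array(zd,float)/np.linalg.norm(zd);xd=np.array(xd,float);xd=xd-xd@zd*zd;xd/=np.linalg.norm(xd);return Rn.from_matrix(np.array([xd,np.cross(zd,xd),zd]).T)
E
python3 - <<'E'
from h import *
a=.16
to([590.7,79,258],axes([-np.sin(a),np.cos(a),0],[0,0,-1]))
p=ctrl.capture("top")
print(np.array([onz(p,(u/3.2+240-.3,v/3.2+55-.3),128) for u,v in((79,170),(115,362))]))
E
```

```text
t 1.8 tcp [ 164.  -498.6  261.5] q [-1.5  0.3  1.4  0.   1.5 -1.6] F [-0.1  0.4 -0.2] w 0.5 0.0
axes x,y,z:
 [[-0.2  1.   0. ]
 [ 1.   0.2  0. ]
 [-0.   0.  -1. ]]
shift tool mm [503.5 512.1   3.8]
rotvec tool [ 0. -0. -0.]
[[668.3  59.6 128. ]
 [521.1  35.2 128. ]]
```

{"api": "send_rows", "payload": {
  "targets": [
    [0,0.025,0.025,0,0,0,0],
    [0,0.04,0.04,0,0,0,0],
    [0,0.042,0.043,0,0,0,0],
    [0,0.042,0.043,0,0,0,0],
    [0,0.042,0.043,0,0,0,0],
    [0,0.042,0.043,0,0,0,0],
    [0,0.042,0.043,0,0,0,0],
    [0,0.042,0.043,0,0,0,0],
    [0,0.042,0.043,0,0,0,0],
    [0,0.042,0.043,0,0,0,0]
  ]
}}

```text
time_s: 3.1
eef_pos: [504.3, -35.5, 261.7]
ee_rot: [0.0, 0.649, 0.761, -0.0]
force: [0.3, -1.1, -0.1]
grip_width: 0.501
grip_force: 0.0
```

{"api": "send_rows", "payload": {
  "targets": [
    [0,0.042,0.043,0,0,0,0],
    [0,0.036,0.036,0,0,0,0],
    [0,0.024,0.024,0,0,0,0],
    [0,0,0,0,0,0,0],
    [0,0,0,0.03,0,0,0],
    [0,0,0,0.03,0,0,0],
    [0,0,0,0.03,0,0,0],
    [0,0,0,0.02,0,0,0],
    [0,0,0,0.015,0,0,0],
    [0,0,0,0,0,0,0]
  ]
}}

```text
time_s: 4.35
eef_pos: [588.3, 79.5, 136.2]
ee_rot: [-0.001, 0.648, 0.761, -0.001]
force: [0.6, 0.3, -0.6]
grip_width: 0.499
grip_force: 0.0
```

```bash
python3 - <<'E'
from h import *
a=.16
to([590.7,79,120.5],axes([-np.sin(a),np.cos(a),0],[0,0,-1]))
p=ctrl.capture("wrist");save(p,"w1.png")
E
```

```text
t 4.35 tcp [588.3  79.5 136.2] q [-0.1  0.5  1.4 -0.   1.3 -0.2] F [ 0.6  0.3 -0.6] w 0.5 0.0
axes x,y,z:
 [[-0.2  1.   0. ]
 [ 1.   0.2 -0. ]
 [-0.   0.  -1. ]]
shift tool mm [-0.8  2.3 15.7]
rotvec tool [-0. -0. -0.]
```

View pics/w1.png

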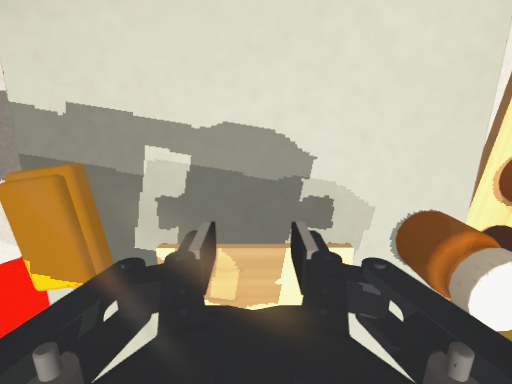

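The wrist view shows both fingertips at (213,225) and (293,225), centred beyond the board's plain edge (row 245, columns 157–352). The jar at (440,250) is clear. Now I'll go down and begin the push.

{"api": "send_rows", "payload": {
  "targets": [
    [0,0,0.002,0.008,0,0,0],
    [0,0,0,0.005,0,0,0],
    [0,0,0,0.003,0,0,0],
    [0,-0.006,0,0,0,0,0],
    [0,-0.007,0,0,0,0,0],
    [0,-0.007,0,0,0,0,0],
    [0,-0.007,0,0,0,0,0],
    [0,-0.007,0,0,0,0,0],
    [0,-0.006,0,0,0,0,0],
    [0,0,0,0,0,0,0]
  ]
}}

```text
time_s: 5.65
eef_pos: [597.2, 40.3, 120.9]
ee_rot: [0.0, 0.648, 0.762, 0.0]
force: [0.3, 0.4, 0.1]
grip_width: 0.504
grip_force: 0.0
```

```bash
cat >> h.py <<'E'
def rail(y0=90,y1=215,x0=315,x1=375,z=131):
    p=ctrl.capture("top");hsv=cv2.cvtColor(p["img"],cv2.COLOR_RGB2HSV)
    m=((hsv[...,1]>120)&(hsv[...,2]<200)).astype(np.uint8);k=np.zeros_like(m);k[y0:y1,x0:x1]=1;m*=k
    n,l,s,ce=cv2.connectedComponentsWithStats(m);k=1+np.argmax(s[1:,4]);r=cv2.minAreaRect(np.argwhere(l==k)[:,::-1].astype(np.float32))
    b=np.array([onz(p,x,z) for x in cv2.boxPoints(r)]);i=np.argsort(b[:,0]);A=b[i[:2]].mean(0);B=b[i[2:]].mean(0);C=(A+B)/2;d=B-A
    print("rail",C,"len",np.linalg.norm(d),"yaw",round(float(np.arctan2(d[1],d[0])),3),"outside",(C-[618,-138.5,0])@[.149,-.989,0]);return p
E
python3 - <<'E'
from h import *
to([590,40,120]);rail()
E
```

```text
t 5.65 tcp [597.2  40.3 120.9] q [-0.1  0.5  1.4  0.   1.2 -0.3] F [0.3 0.4 0.1] w 0.5 0.0
axes x,y,z:
 [[-0.2  1.  -0. ]
 [ 1.   0.2  0. ]
 [ 0.   0.  -1. ]]
shift tool mm [ 0.9 -7.2  0.9]
rail [618.4 -86.  131. ] len 172.4618573425433 yaw 0.162 outside -51.853188496429205
```

The fingers seem to have passed over the edge: the tips stand back when half open. I'll back off and go lower.

{"api": "send_rows", "payload": {
  "targets": [
    [0,0.015,0,-0.004,0,0,0],
    [0,0.015,0,0,0,0,0],
    [0,0.005,0,0,0,0,0],
    [0,0,0,0.004,0,0,0],
    [0,0,0,0.002,0,0,0],
    [0,0,0,0.002,0,0,0],
    [0,0,0,0.001,0,0,0],
    [0,0,0,0,0,0,0],
    [0,0,0,0,0,0,0],
    [0,0,0,0,0,0,0]
  ]
}}

```text
time_s: 6.95
eef_pos: [591.6, 75.2, 116.0]
ee_rot: [0.0, 0.648, 0.762, 0.0]
force: [0.3, 0.8, 0.1]
grip_width: 0.502
grip_force: 0.0
```

```bash
python3 - <<'E'
from h import *
to([590,75,116])
p=ctrl.capture("side");save(p,"s1.png")
cv2.imwrite("pics/s1c.png",cv2.cvtColor(cv2.resize(p["img"][120:220,140:310],None,fx=4.5,fy=4.5,interpolation=cv2.INTER_CUBIC),cv2.COLOR_RGB2BGR))
E
```

```text
t 6.95 tcp [591.6  75.2 116. ] q [-0.1  0.5  1.4  0.   1.2 -0.2] F [0.3 0.8 0.1] w 0.5 0.0
axes x,y,z:
 [[-0.2  1.  -0. ]
 [ 1.   0.2  0. ]
 [ 0.   0.  -1. ]]
shift tool mm [ 0.  -1.6 -0. ]
```

View pics/s1c.png

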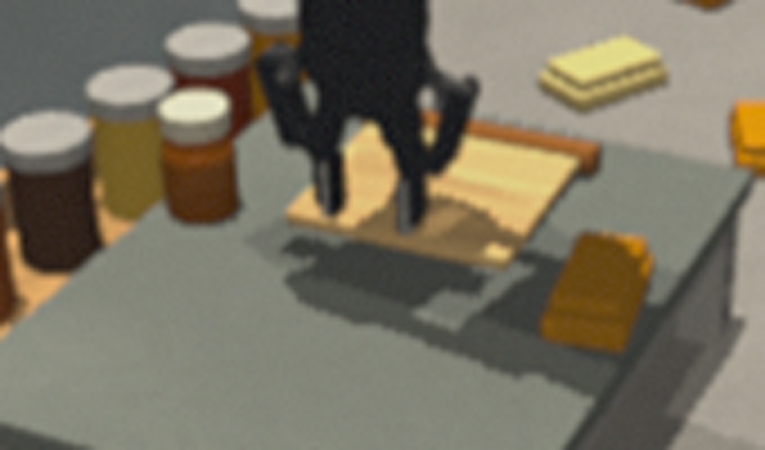

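The side view shows the two fingertips at crop (335,212) and (408,230), still in the air above the shelf behind the board edge. I'll work out their height from those pixels.

```bash
python3 - <<'E'
from h import *
x,R,s=pose();p=ctrl.capture("side");n=R.as_matrix()[:,0]
for u,v in((335,214),(408,232)):
    c,d=ray(p,(140+u/4.5-.4,120+v/4.5-.4));k=((x-c)@n)/(d@n);X=c+k*d;print(X,R.inv().apply(X-x))
E
```

```text
[616.1  79.2 152.8] [ -0.   24.9 -36.8]
[568.   71.4 151.1] [  0.  -23.9 -35.1]
```

```bash
python3 - <<'E'
from h import *
x,R,s=pose();P={n:ctrl.capture(n) for n in("side","wrist","top")}
for n in P: print(n,proj(P[n],x),[proj(P[n],x+R.apply([0,y,0])) for y in(-24,24)], -np.array(P[n]["R"]).T@P[n]["t"])
ps=P["side"];w=P["wrist"]
for a,b in(((214,167.1),(213,224)),((230.3,171.1),(293,224)),((214,167.1),(293,224)),((230.3,171.1),(213,224))):
    X=tri([(ps,a),(w,b)]);print(X,R.inv().apply(X-x),proj(ps,X)-a,proj(w,X)-b)
t=cv2.resize(P["top"]["img"][60:180,210:350],None,fx=2.8,fy=2.8);ww=cv2.resize(w["img"],(448,336))
cv2.imwrite("pics/m2.png",cv2.cvtColor(np.hstack([t[:336,:350],ww]),cv2.COLOR_RGB2BGR))
E
```

```text
side [222.7 180.5] [array([230.6, 182.3]), array([214.9, 178.8])] [  3.6 873.7 721.1]
wrist [252.9 213.9] [array([218.8, 213.9]), array([287. , 213.9])] [581.  139.2 293.4]
top [258.3 140. ] [array([260. , 149.6]), array([256.6, 130.4])] [ 351.1  110.5 1289. ]
[580.1 104.7 183.8] [ 31.   -6.6 -67.8] [ 4.9 -2.6] [ 24.5 -23.8]
[598.5  66.7 137.5] [ -9.5   5.4 -21.6] [-8.1  0.7] [-31.6  15.7]
[610.8  87.8 158.6] [  9.3  20.9 -42.6] [-0.3  0. ] [-1.4  0.8]
[566.6  77.  153.2] [  5.8 -24.3 -37.3] [-0.8  0.4] [-3.3  2.9]
```

View pics/m2.png

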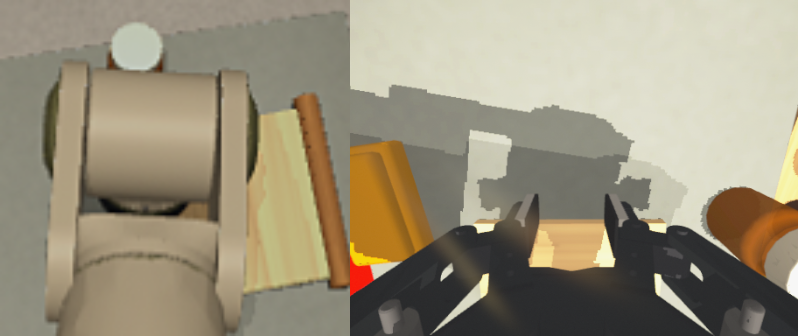

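{"api": "send_rows", "payload": {
  "targets": [
    [0,0,0,0.002,0,0,0],
    [0,0,0,0.002,0,0,0],
    [0,0,0,0.002,0,0,0],
    [0,0,0,0.002,0,0,0],
    [0,0,0,0,0,0,0],
    [0,0,0,0,0,0,0],
    [0,0,0,0,0,0,0],
    [0,0,0,0,0,0,0],
    [0,0,0,0,0,0,0],
    [0,0,0,0,0,0,0]
  ]
}}

```text
time_s: 8.45
eef_pos: [591.6, 75.2, 107.9]
ee_rot: [-0.0, 0.648, 0.762, 0.0]
force: [0.0, -0.7, 0.4]
grip_width: 0.498
grip_force: 0.0
```

```bash
python3 - <<'E'
from h import *
x,R,s=pose();print(x,s["force"],s["tau"]);P={n:ctrl.capture(n) for n in("side","wrist","top")}
p=P["side"]
for X in((668,59.6,128),(521,35,128),(779.4,-118.6,120),(449.4,-160.3,120)): q=proj(p,X);print(X,q,"crop",(q-[140,120])*4.5, "wrist",proj(P["wrist"],X))
for n in P: print(n,[np.round(np.append(r["point"],r["score"]),2) for r in ctrl.landmark_of("jar_center",P[n])[:2]])
cv2.imwrite("pics/s2c.png",cv2.cvtColor(cv2.resize(p["img"][120:220,140:310],None,fx=4.5,fy=4.5,interpolation=cv2.INTER_CUBIC),cv2.COLOR_RGB2BGR))
E
```

```text
[591.6  75.2 107.9] [ 0.  -0.7  0.4] [ -0.  -50.3 -24.6  -0.    0.    0. ]
(668, 59.6, 128) [203.8 167.1] crop [287.  211.9] wrist [363.2 263.7]
(521, 35, 128) [252.2 177.4] crop [505.1 258.1] wrist [137.7 264.6]
(779.4, -118.6, 120) [209.9 137.5] crop [314.4  78.6] wrist [424.5 450.3]
(449.4, -160.3, 120) [306.7 157.7] crop [750.3 169.7] wrist [ 52.  440.6]
side [array([185.4, 154.4,   0.7])]
wrist [array([489.7, 283.5,   0.6])]
top [array([260.2,  78.8,   0.9]), array([326.8, 128.6,   0.3])]
```

View pics/s2c.png

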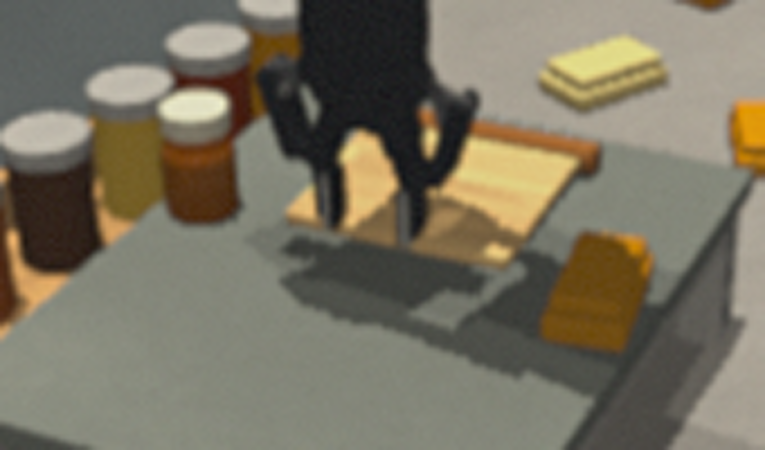

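The fingertips are still about 20 mm above the shelf. The tips really stand about 35 mm behind the reported TCP in this state: side and wrist views agree, and there was no contact. I'll keep descending in guarded steps.

{"api": "send_rows", "payload": {
  "targets": [
    [0,0,0,0.003,0,0,0],
    [0,0,0,0.003,0,0,0],
    [0,0,0,0.003,0,0,0],
    [0,0,0,0.002,0,0,0],
    [0,0,0,0.001,0,0,0],
    [0,0,0,0.001,0,0,0],
    [0,0,0,0.001,0,0,0],
    [0,0,0,0.001,0,0,0],
    [0,0,0,0,0,0,0],
    [0,0,0,0,0,0,0]
  ]
}}

```text
time_s: 10.0
eef_pos: [591.6, 75.2, 92.9]
ee_rot: [0.0, 0.648, 0.762, 0.0]
force: [0.4, 0.6, -0.6]
grip_width: 0.496
grip_force: 0.0
```

```bash
python3 - <<'E'
from h import *
x,R,s=pose();print(x,s["force"]);p=ctrl.capture("side");n=R.as_matrix()[:,0]
c=p["img"][150:200,190:260]
# darkest lowest finger pixels
g=p["img"].max(2)
for u in range(206,240,1):
    col=np.where(g[140:200,u]<60)[0]; 
    if len(col):
        v=140+col.max();cc,d=ray(p,(u,v));k=((x-cc)@n)/(d@n);print(u,v,R.inv().apply(cc+k*d-x),end=";")
E
```

```text
[591.6  75.2  92.9] [ 0.4  0.6 -0.6]
206 175 [  0.   51.6 -28.9];207 159 [  0.   45.2 -80.9];208 160 [  0.   42.3 -78.4];209 160 [  0.   39.2 -79. ];210 162 [  0.   36.4 -73.4];211 170 [  0.   34.8 -48.7];212 163 [  0.   30.4 -71.6];213 169 [  0.   28.4 -53.3];214 176 [  0.   26.5 -31.4];215 175 [  0.   23.2 -35.4];216 175 [  0.   20.1 -36.1];217 174 [ -0.   16.8 -40. ];218 152 [   0.    10.5 -109.2];219 175 [  0.   10.8 -38.2];220 152 [   0.     4.6 -110.4];221 175 [  0.    4.6 -39.6];222 153 [   0.    -1.2 -108.5];223 153 [  -0.    -4.2 -109.1];224 154 [   0.    -7.  -106.7];225 156 [   0.    -9.8 -101.3];226 158 [  0.  -12.5 -95.9];227 178 [  0.  -13.4 -34.2];228 164 [ -0.  -17.8 -78.8];229 167 [  0.  -20.5 -70.2];230 167 [  0.  -23.5 -70.9];231 176 [  0.  -25.7 -43.4];232 178 [  0.  -28.5 -37.7];233 181 [ -0.  -31.2 -28.8];234 173 [  0.  -34.8 -54.9];235 166 [  0.  -38.3 -77.2];236 166 [  0.  -41.2 -77.8];237 165 [  0.  -44.2 -81.5];238 164 [  0.  -47.1 -85.1];239 163 [  0.  -50.1 -88.8];
```

{"api": "send_rows", "payload": {
  "targets": [
    [0,0,0,0.001,0,0,0],
    [0,0,0,0.001,0,0,0],
    [0,0,0,0.001,0,0,0],
    [0,-0.005,0,0,0,0,0],
    [0,-0.006,0,0,0,0,0],
    [0,-0.006,0,0,0,0,0],
    [0,-0.006,0,0,0,0,0],
    [0,-0.006,0,0,0,0,0],
    [0,-0.006,0,0,0,0,0],
    [0,0,0,0,0,0,0]
  ]
}}

```text
time_s: 11.3
eef_pos: [597.3, 40.1, 89.9]
ee_rot: [0.0, 0.648, 0.761, -0.0]
force: [-0.0, -0.1, -0.4]
grip_width: 0.499
grip_force: 0.0
```

```bash
python3 - <<'E'
from h import *
x,R,s=pose();print(x,s["force"]);rail()
E
```

```text
[597.3  40.1  89.9] [-0.  -0.1 -0.4]
rail [ 621.5 -108.4  131. ] len 171.33564794873914 yaw 0.154 outside -29.241085533216495
```

{"api": "send_rows", "payload": {
  "targets": [
    [0,-0.004,0,0,0,0,0],
    [0,-0.006,0,0,0,0,0],
    [0,-0.007,0,0,0,0,0],
    [0,-0.007,0,0,0,0,0],
    [0,-0.007,0,0,0,0,0],
    [0,-0.007,0,0,0,0,0],
    [0,-0.007,0,0,0,0,0],
    [0,-0.006,0,0,0,0,0],
    [0,-0.004,0,0,0,0,0],
    [0,0,0,0,0,0,0]
  ]
}}

```text
time_s: 12.6
eef_pos: [606.0, -14.0, 89.9]
ee_rot: [0.0, 0.648, 0.762, -0.0]
force: [0.0, -0.3, 0.6]
grip_width: 0.501
grip_force: 0.0
```

```bash
python3 - <<'E'
from h import *
x,R,s=pose();print(x,s["force"]);rail(z=124)
E
```

```text
[606.  -14.   89.9] [ 0.  -0.3  0.6]
rail [ 629.7 -162.   124. ] len 170.39777991907624 yaw 0.16 outside 25.022094555357235
```

The board slides straight; the rail middle is now 25 mm outside the rim. I'll nudge it 5 mm further, then back off, rise and begin twisting the tool.

{"api": "send_rows", "payload": {
  "targets": [
    [0,-0.003,0,0,0,0,0],
    [0,-0.002,0,0,0,0,0],
    [0,0,0,0,0,0,0],
    [0,0.006,0,0,0,0,0],
    [0,0.004,0,-0.01,0,0,0],
    [0,0,0,-0.035,0,0,0],
    [0,0,0,-0.04,0,0,0],
    [0,0,0,-0.04,0,0,0],
    [0,0,0,-0.035,0,0,0],
    [0,0,0,-0.02,0,0,0]
  ]
}}

```text
time_s: 13.9
eef_pos: [605.4, -8.4, 272.8]
ee_rot: [0.002, 0.648, 0.762, 0.001]
force: [0.1, -0.1, 0.0]
grip_width: 0.502
grip_force: 0.0
```

{"api": "send_rows", "payload": {
  "targets": [
    [0,0,0,0,0,0,-0.1745],
    [0,0,0,0,0,0,-0.1745],
    [0,0,0,0,0,0,-0.1745],
    [0,0,0,0,0,0,-0.1745],
    [0,0,0,0,0,0,-0.1745],
    [0,0,0,0,0,0,-0.1745],
    [0,0,0,0,0,0,-0.1745],
    [0,0,0,0,0,0,-0.1745],
    [0,0,0,0,0,0,-0.1745],
    [0,0,0,0,0,0,0]
  ]
}}

```text
time_s: 15.15
eef_pos: [605.1, -8.4, 270.6]
ee_rot: [0.0, -0.08, 0.997, -0.0]
force: [0.4, 0.2, 0.1]
grip_width: 0.499
grip_force: 0.0
```

```bash
python3 - <<'E'
from h import *
rail(z=124)
to([632,-177,250])
E
```

```text
rail [ 601.5 -172.6  124. ] len 111.08789707418705 yaw 0.138 outside 31.27154404325803
t 15.2 tcp [605.1  -8.5 270.5] q [-0.2  0.5  1.1 -0.   1.6 -1.9] F [-0.2  0.2 -0.1] w 0.5 0.0
axes x,y,z:
 [[-1.  -0.2 -0. ]
 [-0.2  1.  -0. ]
 [ 0.  -0.  -1. ]]
shift tool mm [  -0.1 -170.6   20.5]
```

{"api": "send_rows", "payload": {
  "targets": [
    [0,0,-0.02,0,0,0,0],
    [0,0,-0.035,0,0,0,0],
    [0,0,-0.04,0,0,0,0],
    [0,0,-0.04,0,0,0,0],
    [0,0,-0.025,0,0,0,0],
    [0,0,-0.011,0,0,0,0],
    [0,0,0,0,-0.15,0,0],
    [0,0,0,0,-0.175,0,0],
    [0,0,0,0,-0.175,0,0],
    [0,0,0,0,-0.175,0,0]
  ]
}}

```text
time_s: 16.45
eef_pos: [632.4, -177.8, 270.7]
ee_rot: [-0.026, -0.076, 0.94, 0.332]
force: [0.9, -0.0, -0.5]
grip_width: 0.503
grip_force: 0.0
```

{"api": "send_rows", "payload": {
  "targets": [
    [0,0,0,0,-0.175,0,0],
    [0,0,0,0,-0.175,0,0],
    [0,0,0,0,-0.175,0,0],
    [0,0,0,0,-0.175,0,0],
    [0,0,0,0,-0.175,0,0],
    [0,0,0,0,-0.02,0,0],
    [0,0,0,0,0,0,0],
    [0,0,0,0,0,0,0],
    [0,0,0,0,0,0,0],
    [0,0,0,0,0,0,0]
  ]
}}

```text
time_s: 17.7
eef_pos: [632.5, -177.4, 270.4]
ee_rot: [-0.057, -0.057, 0.706, 0.704]
force: [-0.0, 0.1, 0.7]
grip_width: 0.498
grip_force: 0.0
```

```bash
python3 - <<'E'
from h import *
a=.16
rail(z=124);np.set_printoptions(precision=3,suppress=True)
to([632,-177,124],axes([-np.cos(a),-np.sin(a),0],[-np.sin(a),np.cos(a),0]))
E
```

```text
rail [ 644.3 -165.3  124. ] len 142.2523201400201 yaw 0.173 outside 30.418909041050593
t 17.75 tcp [ 632.535 -177.389  270.237] q [-0.74  1.27  0.37  1.49  2.47 -1.67] F [ 0.453  0.857 -0.073] w 0.5 0.0
axes x,y,z:
 [[-0.987 -0.16  -0.   ]
 [-0.001  0.002  1.   ]
 [-0.16   0.987 -0.002]]
shift tool mm [   0.515 -146.236    0.719]
rotvec tool [-0.002 -0.001  0.   ]
```

{"api": "send_rows", "payload": {
  "targets": [
    [0,0,-0.01,0.006,0,0,0],
    [0,0,-0.016,0.004,0,0,0],
    [0,0,-0.018,0,0,0,0],
    [0,0,-0.018,0,0,0,0],
    [0,0,-0.018,0,0,0,0],
    [0,0,-0.018,0,0,0,0],
    [0,0,-0.018,0,0,0,0],
    [0,0,-0.018,0,0,0,0],
    [0,0,-0.012,0,0,0,0],
    [0,0,0,0,0,0,0]
  ]
}}

```text
time_s: 19.0
eef_pos: [630.9, -167.6, 122.9]
ee_rot: [-0.057, -0.056, 0.705, 0.705]
force: [-0.1, -0.2, -0.1]
grip_width: 0.495
grip_force: 0.0
```

```bash
python3 - <<'E'
from h import *
a=.16
p=rail(z=124);w=ctrl.capture("wrist")
t=cv2.resize(p["img"][70:200,270:400],(390,390),interpolation=cv2.INTER_CUBIC);ww=cv2.resize(w["img"],(410,308));ww=np.vstack([ww,np.zeros((82,410,3),np.uint8)])
cv2.imwrite("pics/m3.png",cv2.cvtColor(np.hstack([t,ww]),cv2.COLOR_RGB2BGR))
x,R,s=pose();print([proj(w,x+R.apply([0,0,-k])) for k in(0,35)],proj(w,[630.5,-167,124]))
np.set_printoptions(precision=3,suppress=True)
to([630.5,-167,124],axes([-np.cos(a),-np.sin(a),0],[-np.sin(a),np.cos(a),0]))
E
```

```text
rail [ 638.1 -166.4  124. ] len 154.73851893030488 yaw 0.173 outside 30.585016240069013
[array([251.3, 215.2]), array([251. , 236.5])] [250.8 214.2]
t 19.1 tcp [ 631.059 -167.787  124.34 ] q [-0.73  1.42  0.42  1.25  2.42 -1.99] F [-0.024  0.368  0.546] w 0.5 0.0
axes x,y,z:
 [[-0.987 -0.16  -0.001]
 [-0.001  0.001  1.   ]
 [-0.16   0.987 -0.001]]
shift tool mm [ 0.426 -0.339  0.867]
rotvec tool [-0.001 -0.001  0.001]
```

View pics/m3.png

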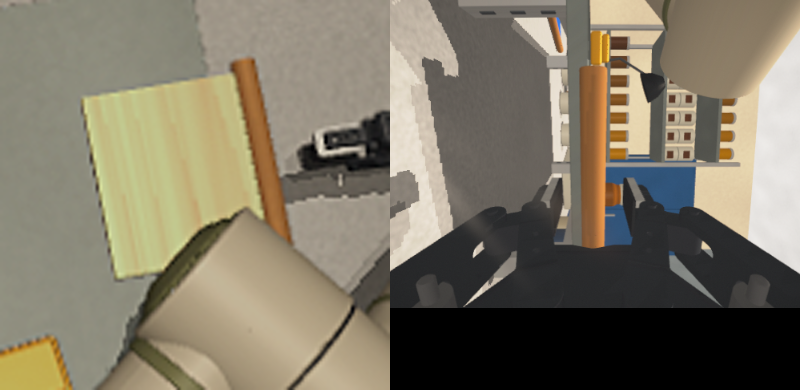

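Both views show the rail centred between the fingers: wrist crop columns 582–606 between tips at 558 and 628. The tips are about 31 mm short of the rail axis. I'll advance 42 mm and grip.

{"api": "send_rows", "payload": {
  "targets": [
    [0,0,0,0.005,0,0,0],
    [0,0,0,0.007,0,0,0],
    [0,0,0,0.008,0,0,0],
    [0,0,0,0.008,0,0,0],
    [0,0,0,0.008,0,0,0],
    [0,0,0,0.006,0,0,0],
    [0,0,0,0,0,0,0],
    [0.2,0,0,0,0,0,0],
    [0.35,0,0,0,0,0,0],
    [0.4,0,0,0,0,0,0]
  ],
  "squeeze": 80
}}

```text
time_s: 20.35
eef_pos: [624.2, -126.4, 123.8]
ee_rot: [-0.057, -0.057, 0.705, 0.705]
force: [0.3, -0.6, 0.5]
grip_width: 0.299
grip_force: 0.0
```

```bash
python3 - <<'E'
from h import *
np.set_printoptions(precision=3,suppress=True)
p=rail(z=124);w=ctrl.capture("wrist")
to([630.5,-167,124])
t=cv2.resize(p["img"][70:200,270:400],(390,390),interpolation=cv2.INTER_CUBIC);ww=cv2.resize(w["img"],(410,308));ww=np.vstack([ww,np.zeros((82,410,3),np.uint8)])
cv2.imwrite("pics/m4.png",cv2.cvtColor(np.hstack([t,ww]),cv2.COLOR_RGB2BGR))
E
```

```text
rail [ 634.353 -167.157  124.   ] len 162.42730137584195 yaw 0.173 outside 30.778524867857666
t 20.45 tcp [ 624.228 -126.341  123.802] q [-0.7   1.32  0.64  1.16  2.35 -2.13] F [0.259 0.674 0.531] w 0.3 0.0
axes x,y,z:
 [[-0.987 -0.16   0.   ]
 [-0.     0.001  1.   ]
 [-0.16   0.987 -0.001]]
shift tool mm [  0.311   0.168 -41.139]
```

View pics/m4.png

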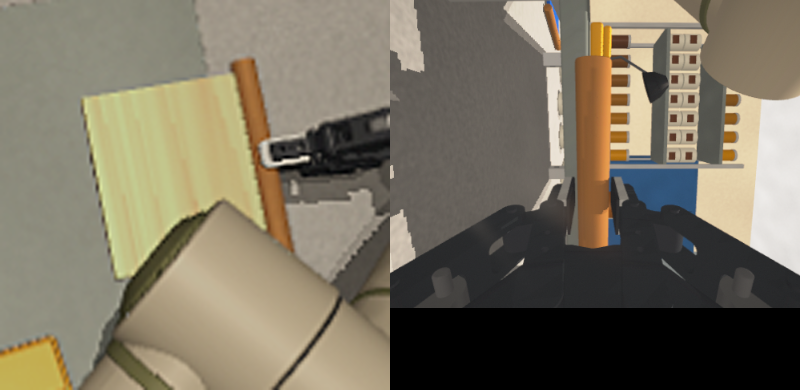

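The fingers straddle the rail, but the tips (crop (262,150)) barely pass its axis. I'll go in 10 mm more, then close.

{"api": "send_rows", "payload": {
  "targets": [
    [0.4,0,0,0.003,0,0,0],
    [0.4,0,0,0.004,0,0,0],
    [0.4,0,0,0.003,0,0,0],
    [0.4,0,0,0,0,0,0],
    [0.5,0,0,0,0,0,0],
    [0.7,0,0,0,0,0,0],
    [1,0,0,0,0,0,0],
    [1,0,0,0,0,0,0],
    [1,0,0,0,0,0,0],
    [1,0,0,0,0,0,0]
  ],
  "squeeze": 90
}}

```text
time_s: 21.7
eef_pos: [622.7, -116.4, 124.0]
ee_rot: [-0.057, -0.057, 0.705, 0.705]
force: [-0.2, -0.0, 3.5]
grip_width: 0.224
grip_force: 88.0
```

{"api": "send_rows", "payload": {
  "targets": [
    [1,0,0.003,0,0,0,0],
    [1,0,0.008,0,0,0,0],
    [1,0,0.013,0,0,0,0],
    [1,0,0.016,0,0,0,0],
    [1,0,0.018,0,0,0,0],
    [1,0,0.018,0,0,0,0],
    [1,0,0.018,0,0,0,0],
    [1,0,0.014,0,0,0,0],
    [1,0,0.008,0,0,0,0],
    [1,0,0.004,0,0,0,0]
  ]
}}

```text
time_s: 22.95
eef_pos: [622.6, -116.3, 244.1]
ee_rot: [-0.057, -0.057, 0.705, 0.705]
force: [0.4, -0.3, -1.2]
grip_width: 0.229
grip_force: 88.2
```

```bash
python3 - <<'E'
from h import *
np.set_printoptions(precision=3,suppress=True)
to([622.7,-116.4,244])
p=ctrl.capture("side")
cv2.imwrite("pics/s5.png",cv2.cvtColor(cv2.resize(p["img"][70:220,140:340],None,fx=3.5,fy=3.5,interpolation=cv2.INTER_CUBIC),cv2.COLOR_RGB2BGR))
E
```

```text
t 22.95 tcp [ 622.607 -116.284  244.101] q [-0.69  1.14  0.7   1.28  2.38 -1.96] F [ 0.359 -0.274 -1.234] w 0.23 88.23690891265869
axes x,y,z:
 [[-0.987 -0.16   0.   ]
 [ 0.     0.001  1.   ]
 [-0.16   0.987 -0.001]]
shift tool mm [-0.074 -0.101 -0.13 ]
```

View pics/s5.png

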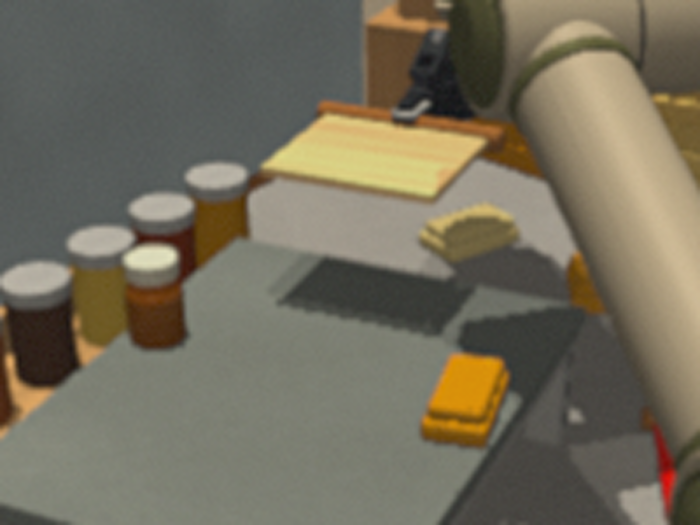

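The board hangs level from the gripper (plain edge at crop (350,185)), clear of the shelf, with the jar upright at (155,300). Now the half turn about the tool axis.

{"api": "send_rows", "payload": {
  "targets": [
    [1,0,0,0,0,0,0.06],
    [1,0,0,0,0,0,0.12],
    [1,0,0,0,0,0,0.16],
    [1,0,0,0,0,0,0.17],
    [1,0,0,0,0,0,0.17],
    [1,0,0,0,0,0,0.17],
    [1,0,0,0,0,0,0.17],
    [1,0,0,0,0,0,0.17],
    [1,0,0,0,0,0,0.17],
    [1,0,0,0,0,0,0.17]
  ]
}}

```text
time_s: 24.25
eef_pos: [622.6, -116.3, 243.2]
ee_rot: [-0.531, 0.449, 0.546, 0.467]
force: [0.2, -0.2, -1.7]
grip_width: 0.223
grip_force: 88.3
```

{"api": "send_rows", "payload": {
  "targets": [
    [1,0,0,0,0,0,0.17],
    [1,0,0,0,0,0,0.17],
    [1,0,0,0,0,0,0.17],
    [1,0,0,0,0,0,0.17],
    [1,0,0,0,0,0,0.17],
    [1,0,0,0,0,0,0.17],
    [1,0,0,0,0,0,0.17],
    [1,0,0,0,0,0,0.16],
    [1,0,0,0,0,0,0.12],
    [1,0,0,0,0,0,0.14]
  ]
}}

```text
time_s: 25.5
eef_pos: [622.6, -116.3, 243.2]
ee_rot: [-0.705, 0.705, 0.055, -0.058]
force: [-0.3, 1.3, -2.8]
grip_width: 0.225
grip_force: 88.3
```

```bash
python3 - <<'E'
from h import *
np.set_printoptions(precision=3,suppress=True)
a=.155
to([622.6,-118,124],axes([np.cos(a),np.sin(a),0],[-np.sin(a),np.cos(a),0]))
p=ctrl.capture("side");t=ctrl.capture("top")
for q in("board_center","rail_center"):
  for n,pp in(("side",p),("top",t)):
    for r in ctrl.landmark_of(q,pp)[:3]: print(q,n,np.array(r["point"]),round(r["score"],2),onz(pp,r["point"],244))
x,R,s=pose();rc=x-R.apply([0,0,45]);print("exp rail",rc,proj(p,rc),proj(t,rc),"exp board",proj(p,rc+R.apply([0,0,72])),proj(t,rc+R.apply([0,0,72])))
# expected plain-edge corners for droop -10..10 deg vs. bright paper mask in side view
save(p,"s6.png");save(t,"t6.png")
hsv=cv2.cvtColor(p["img"],cv2.COLOR_RGB2HSV)
for dr in(-8,-4,0,4,8):
  e=R.as_matrix();d=e[:,2]*np.cos(np.radians(dr))+np.array([0,0,-1])*np.sin(np.radians(dr))
  print(dr,[np.round(proj(p,rc+d*137+e[:,0]*k)) for k in(-75,75)])
E
```

```text
t 25.5 tcp [ 622.611 -116.271  243.224] q [-0.69  1.14  0.7   1.28  2.38  1.18] F [-0.325  1.251 -2.842] w 0.23 88.27284693717957
axes x,y,z:
 [[ 0.987  0.16  -0.004]
 [-0.004 -0.    -1.   ]
 [-0.16   0.987  0.   ]]
shift tool mm [  0.168 119.224  -1.723]
rotvec tool [-0.     0.006 -0.004]
board_center side [247.9 112.4] 0.64 [ 625.741 -109.585  244.   ]
board_center side [288.  330.2] 0.6 [159.905 524.118 244.   ]
board_center top [335.6 112.4] 0.95 [625.48 -91.37 244.  ]
board_center top [349.7 264. ] 0.86 [ 296.247 -111.317  244.   ]
board_center top [156.  287.2] 0.6 [253.826 298.913 244.   ]
rail_center side [255.9 105.9] 0.65 [ 632.676 -166.29   244.   ]
rail_center side [266.1 310.5] 0.56 [204.199 509.019 244.   ]
rail_center top [371.7 106.9] 0.69 [ 637.83  -172.401  244.   ]
rail_center top [158.8 263.5] 0.67 [303.437 292.875 244.   ]
exp rail [ 629.826 -160.703  243.645] [255.745 106.77 ] [366.618 110.47 ] exp board [246.399 115.281] [334.902 115.637]
-8 [array([263., 121.]), array([213., 113.])]
-4 [array([262., 125.]), array([213., 116.])]
0 [array([262., 128.]), array([213., 120.])]
4 [array([262., 131.]), array([213., 123.])]
8 [array([262., 134.]), array([214., 126.])]
```

```bash
python3 - <<'E'
from h import *
im=cv2.cvtColor(cv2.imread("pics/s6.png"),cv2.COLOR_BGR2RGB)
for u in(225,238,250):
    print(u,[(v,*im[v,u]) for v in range(104,138,2)])
p=ctrl.capture("side");x,R,s=pose();rc=x-R.apply([0,0,45]);e=R.as_matrix()
for dr in(-6,0,6):
  d=e[:,2]*np.cos(np.radians(dr))+np.array([0,0,-1])*np.sin(np.radians(dr));nn=np.cross(e[:,0],d)
  for h in(4,-4): print(dr,h,[np.round(proj(p,rc+d*137+e[:,0]*k+nn*h),1) for k in(-75,0,75)],"rail side",proj(p,rc+d*11+nn*4))
E
```

```text
225 [(104, np.uint8(84), np.uint8(91), np.uint8(89)), (106, np.uint8(88), np.uint8(91), np.uint8(88)), (108, np.uint8(180), np.uint8(163), np.uint8(118)), (110, np.uint8(220), np.uint8(227), np.uint8(195)), (112, np.uint8(216), np.uint8(225), np.uint8(200)), (114, np.uint8(219), np.uint8(227), np.uint8(200)), (116, np.uint8(212), np.uint8(222), np.uint8(191)), (118, np.uint8(207), np.uint8(216), np.uint8(172)), (120, np.uint8(149), np.uint8(131), np.uint8(81)), (122, np.uint8(146), np.uint8(132), np.uint8(111)), (124, np.uint8(162), np.uint8(156), np.uint8(143)), (126, np.uint8(161), np.uint8(154), np.uint8(142)), (128, np.uint8(163), np.uint8(156), np.uint8(142)), (130, np.uint8(163), np.uint8(157), np.uint8(145)), (132, np.uint8(162), np.uint8(154), np.uint8(143)), (134, np.uint8(164), np.uint8(158), np.uint8(145)), (136, np.uint8(162), np.uint8(156), np.uint8(143))]
238 [(104, np.uint8(213), np.uint8(197), np.uint8(140)), (106, np.uint8(211), np.uint8(207), np.uint8(174)), (108, np.uint8(185), np.uint8(173), np.uint8(140)), (110, np.uint8(167), np.uint8(153), np.uint8(122)), (112,
[... 1445 characters left out ...]
)), (134, np.uint8(158), np.uint8(152), np.uint8(139)), (136, np.uint8(157), np.uint8(150), np.uint8(139))]
-6 4 [array([262.6, 121.7]), array([237.3, 117.4]), array([213. , 113.4])] rail side [254.4 106.3]
-6 -4 [array([262.4, 124.5]), array([237.2, 120.2]), array([213. , 116.1])] rail side [254.4 106.3]
0 4 [array([262.3, 126.7]), array([237.2, 122.3]), array([213.1, 118.2])] rail side [254.4 106.7]
0 -4 [array([262.3, 129.4]), array([237.2, 125. ]), array([213.2, 120.8])] rail side [254.4 106.7]
6 4 [array([262.3, 131.5]), array([237.3, 127. ]), array([213.3, 122.8])] rail side [254.3 107.1]
6 -4 [array([262.4, 134. ]), array([237.5, 129.5]), array([213.6, 125.3])] rail side [254.3 107.1]
```

The painted bars show on top and the board is level to about 1°. Next I lower it to the same place.

{"api": "send_rows", "payload": {
  "targets": [
    [1,0,0.004,0,0,0,0],
    [1,0,0.01,0,0,0,0],
    [1,0,0.016,0,0,0,0],
    [1,0,0.018,0,0,0,0],
    [1,0,0.018,0,0,0,0],
    [1,0,0.018,0,0,0,0],
    [1,0,0.014,0,0,0,0],
    [1,0,0.008,0,0,0,0],
    [1,0,0.005,0,0,0,0],
    [1,0,0.002,0,0,0,0]
  ]
}}

```text
time_s: 27.1
eef_pos: [622.9, -116.4, 130.9]
ee_rot: [-0.704, 0.705, 0.058, -0.056]
force: [-0.4, 0.6, -2.7]
grip_width: 0.228
grip_force: 88.3
```

{"api": "send_rows", "payload": {
  "targets": [
    [1,0,0.002,0,0,0,0],
    [1,0,0.001,0,0,0,0],
    [1,0,0.001,0,0,0,0],
    [1,0,0.001,0,0,0,0],
    [1,0,0,0,0,0,0],
    [1,0,0,0,0,0,0],
    [1,0,0,0,0,0,0],
    [1,0,0,0,0,0,0],
    [1,0,0,0,0,0,0],
    [1,0,0,0,0,0,0]
  ]
}}

```text
time_s: 28.35
eef_pos: [622.8, -116.4, 125.8]
ee_rot: [-0.705, 0.705, 0.057, -0.056]
force: [0.5, 0.1, -1.7]
grip_width: 0.226
grip_force: 88.3
```

```bash
python3 - <<'E'
from h import *
to([622.6,-116.4,124]);rail(z=124)
E
```

```text
t 28.35 tcp [ 622.8 -116.4  125.8] q [-0.7  1.3  0.7  1.1  2.3  1. ] F [ 0.5  0.1 -1.7] w 0.23 88.2763946056366
axes x,y,z:
 [[ 1.   0.2  0. ]
 [ 0.  -0.  -1. ]
 [-0.2  1.  -0. ]]
shift tool mm [-0.2  1.8  0. ]
rail [ 588.9 -175.1  124. ] len 75.36536374910895 yaw 0.226 outside 31.898195940665378
```

Next: lower 2 mm more, with settling rows.

{"api": "send_rows", "payload": {
  "targets": [
    [1,0,0.001,0,0,0,0],
    [1,0,0.0005,0,0,0,0],
    [1,0,0.0005,0,0,0,0],
    [1,0,0,0,0,0,0],
    [1,0,0,0,0,0,0],
    [1,0,0,0,0,0,0],
    [1,0,0,0,0,0,0],
    [1,0,0,0,0,0,0],
    [1,0,0,0,0,0,0],
    [1,0,0,0,0,0,0]
  ]
}}

```text
time_s: 29.65
eef_pos: [622.8, -116.4, 124.1]
ee_rot: [-0.705, 0.705, 0.058, -0.056]
force: [-0.4, 0.5, 4.5]
grip_width: 0.226
grip_force: 88.3
```

It is resting on the shelf (about 6 N). Next I release it and withdraw straight back.

{"api": "send_rows", "payload": {
  "targets": [
    [0.4,0,0,0,0,0,0],
    [0.2,0,0,0,0,0,0],
    [0,0,0,0,0,0,0],
    [0,0,0,0,0,0,0],
    [0,0,0,0,0,0,0],
    [0,0,0,-0.004,0,0,0],
    [0,0,0,-0.008,0,0,0],
    [0,0,0,-0.01,0,0,0],
    [0,0,0,-0.012,0,0,0],
    [0,0,0,-0.012,0,0,0]
  ]
}}

```text
time_s: 30.9
eef_pos: [630.1, -162.7, 123.9]
ee_rot: [-0.705, 0.705, 0.057, -0.056]
force: [0.9, 0.2, -0.1]
grip_width: 0.5
grip_force: 0.0
```

```bash
python3 - <<'E'
from h import *
to([631,-166,124]);rail(z=124)
E
```

```text
t 30.9 tcp [ 630.1 -162.7  123.9] q [-0.7  1.4  0.5  1.2  2.4  1.1] F [ 0.9  0.2 -0.1] w 0.5 0.0
axes x,y,z:
 [[ 1.   0.2  0. ]
 [ 0.  -0.  -1. ]
 [-0.2  1.  -0. ]]
shift tool mm [ 0.3 -0.1 -3.4]
rail [ 638.7 -166.4  124. ] len 155.7953136445428 yaw 0.169 outside 30.634488315036347
```

{"api": "send_rows", "payload": {
  "targets": [
    [0,0,0,-0.008,0,0,0],
    [0,0,0,-0.007,0,0,0],
    [0,0,-0.01,0,0,0,0],
    [0,0,-0.02,0,0,0,0],
    [0,0,-0.025,0,0,0,0],
    [0,0,-0.025,0,0,0,0],
    [0,0,-0.025,0,0,0,0],
    [0,0,-0.025,0,0,0,0],
    [0,0,-0.015,0,0,0,0],
    [0,0,0,0,0,0,0]
  ]
}}

```text
time_s: 32.2
eef_pos: [632.2, -176.1, 271.4]
ee_rot: [-0.704, 0.706, 0.059, -0.055]
force: [0.5, -1.0, -0.4]
grip_width: 0.501
grip_force: 0.0
```

```bash
python3 - <<'E'
from h import *
to([631,-166,124]);t=rail(z=124);p=ctrl.capture("side")
for q in("board_center","rail_center","jar_center"):
  for n,pp in(("side",p),("top",t)):
    z=157.5 if q[0]=="j" else 124
    for r in ctrl.landmark_of(q,pp)[:2]: print(q,n,np.array(r["point"]),round(r["score"],2),onz(pp,r["point"],z))
    if q[0]=="j": print([r["extent"] for r in ctrl.boxes_of(q,pp)[:1]])
im=p["img"];a=.158;e=np.array([np.cos(a),np.sin(a),0]);d=np.array([-np.sin(a),np.cos(a),0]);rc=np.array([630.5,-167,124.])
for k in(-40,0,40):
    c=proj(p,rc+e*k+d*137+[0,0,4]);c2=proj(p,rc+e*k+d*137-[0,0,4]);u=int(round(c[0]));print("pred edge rows",c[1],c2[1],[(v,*map(int,im[v,u])) for v in range(int(c[1])-8,int(c[1])+9,2)])
g=cv2.cvtColor(t["img"],cv2.COLOR_RGB2HSV);c=proj(t,rc+d*72).astype(int);print("top px",c,[list(map(int,t["img"][c[1],c[0]+k])) for k in range(-14,15,3)])
E
```

```text
t 32.2 tcp [ 632.2 -176.1  271.4] q [-0.7  1.3  0.4  1.5  2.5  1.5] F [ 0.5 -1.  -0.4] w 0.5 0.0
axes x,y,z:
 [[ 1.   0.2  0. ]
 [ 0.  -0.  -1. ]
 [-0.2  1.  -0. ]]
shift tool mm [ -0.2 147.3  10.7]
rail [ 644.8 -165.4  124. ] len 143.3224157118615 yaw 0.171 outside 30.573657517848766
board_center side [292.  329.6] 0.71 [193.8 431.4 124. ]
board_center side [247.4 150.6] 0.55 [620.7 -98.  124. ]
board_center top [155.5 286.9] 0.81 [243.4 321.7 124. ]
board_center top [324.8 128.4] 0.64 [617.2 -86.6 124. ]
rail_center side [256.8 141.7] 0.95 [ 628.2 -165.9  124. ]
rail_center side [266.9 311.4] 0.9 [252.3 418.4 124. ]
rail_center top [160.6 260.6] 0.82 [304.7 309.6 124. ]
rail_center top [359.7 122.3] 0.71 [ 632.  -173.2  124. ]
jar_center side [187.5 153.8] 0.71 [721.6  63.3 157.5]
[[178.6, 139.3, 17.5, 30.5]]
jar_center top [258.9  79.3] 0.83 [730.3  72.7 157.5]
[[249.1, 65.9, 22.9, 31.8]]
pred edge rows 161.79341079524505 164.2002282145079 [(153, 129, 120, 98), (155, 163, 170, 142), (157, 87, 85, 72), (159, 198, 208, 175), (161, 190, 179, 122), (163, 126, 105, 74), (165, 125, 125, 113), (167, 122, 126, 114), (169, 122, 125, 112)]
pred edge rows 159.2311466730228 161.62086428999746 [(151, 128, 121, 98), (153, 153, 162, 137), (155, 99, 101, 85), (157, 200, 212, 177), (159, 172, 161, 104), (161, 117, 101, 76), (163, 122, 126, 114), (165, 124, 125, 114), (167, 123, 126, 113)]
pred edge rows 156.73261765422322 159.10473906546412 [(148, 215, 223, 197), (150, 215, 223, 197), (152, 208, 219, 187), (154, 206, 219, 186), (156, 185, 180, 124), (158, 129, 109, 76), (160, 123, 127, 113), (162, 124, 126, 114), (164, 120, 124, 110)]
top px [328 127] [[95, 83, 67], [200, 207, 189], [137, 120, 95], [142, 126, 100], [201, 210, 196], [159, 141, 114], [176, 158, 127], [179, 166, 140], [195, 201, 184], [194, 186, 151]]
```

```bash
python3 -c "
from rig import ctrl
print(ctrl.finish_job())"
```

```text
the job is handed in; nothing more can be done
None
```

The job is handed in: after about 32 s the board lies flat on the shelf with its painted face up, its rail still hanging about 30 mm past the open end, the jar still upright and the gripper clear.

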